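# Reset the tripped breaker under the touch-latched cover

### The job

One of the three breakers on the bench supply unit has tripped: press the front edge of its cover and let go so that the touch latch springs it ajar, swing the cover right back until it stays open by itself, push the tripped toggle over to ON like the other two, then swing the cover down and press it shut until the latch holds it closed again. Do it all by pushing with the fingertips: grip and lift nothing, force nothing, leave the other two breakers on, and do not disturb the loose things round the unit.

Things in the scene. Friction and masses are not known exactly. Their poses are not given: they have to be found in the camera images.
- unit: grey bench supply unit, fixed, 220 deep (x) x 250 wide (y) mm, 80 mm high at the front, its flat sloping top (the deck) rising 0.14 rad to the back. Origin: centre of its footprint, on the bench; x to its back, y to its left, z up. Outlets stand 22 mm out from its front face, up to 69 mm above the bench; conduit behind the back, below 66 mm; a kerb under the cover's rim rises 9 mm from the deck
- cover (a joint): angle (rad) of the hinged cover (grey hood with clear window, 0.18 kg): 0 shut, down to -0.075 when pressed; grows as its front edge rises. Ajar, it rests on the plunger at about 0.62; lifted on from there it is free, balances near 1.55, then falls back by itself and stays open at its stop, 1.87. Pulled forward past 1.45 it falls and rests on the plunger again at 0.62
- cover_hinge (a point): middle of the cover's hinge axis, 20 mm above the deck; turns with the cover. y: the hinge axis (unit's y). x: in the cover's plane, from its front edge to the hinge; the front face is at x = -128 mm, the sides at y = +-100 mm. z: out of its outer side; the outer face of the top plate is at z = 16 mm, the inner at 12; the 4 mm thick front and side skirts reach down to z = -8 mm
- cover_front (a point): the place to press: thumb ridges in the middle of the cover's front strip, on its outer face, 16 mm behind the front face; axes as cover_hinge. Pressed 4 to 5 mm below its shut place (3 to 6 N) the latch changes over; the stop is at 8 mm. Press to the stop, then let go. Each such press changes it: from shut to released, from ajar to latched shut
- cover_rim (a point): middle of the lower edge of the cover's front skirt, at its front face; axes as cover_hinge. When ajar this edge stands some 89 mm above the deck: a fingertip tilted some 35 to 45 degrees forward can reach under it and lift
- catch (a joint): travel (m) of the latch's sprung white plunger, on the deck under the right end of the cover, 52 mm in front of the hinge axis, 82 mm right of its middle: 0 latched in, 0.040 released (holds the cover ajar), -0.004 fully pressed. It pushes the cover up with 8 to 12 N
- catch_tip (a point): round tip of the latch's plunger
- breaker_a_toggle (a joint): angle (rad) of the tripped breaker's toggle: 0 off, leaning 0.35 rad from the deck's normal to the front of the unit; 0.7 on, leaning 0.35 rad to its back. Snaps over centre at 0.35; takes 2 to 8 N near its tip
- breaker_b_toggle (a joint): angle of the second breaker's toggle: on (0.7) from the start, same senses
- breaker_c_toggle (a joint): angle of the third breaker's toggle: on (0.7) from the start, same senses
- breaker_a: the tripped breaker, white, 84 x 36 mm, on the deck; origin under its middle, 3 mm above the deck, 70 mm in front of the hinge axis; x, y, z as the unit
- breaker_a_toggle_tip (a point): middle of the end of the tripped breaker's black toggle bar: 26 mm wide (y), 10 mm thick, reaching 18 mm from its pivot, which lies 9 mm above the deck; the breaker's nose round it is 12 mm above the deck. z: along the toggle from pivot to tip; y: unit's y. Which of the three places, 50 mm apart along y, it has changes from run to run
- breaker_b_toggle_tip (a point): same point of the second breaker's toggle
- breaker_c_toggle_tip (a point): same point of the third breaker's toggle
- tape_measure: yellow tape measure lying left of the unit, 60 x 70 x 36 mm; origin under its centre. Leave alone
- paste_jar: white jar with blue cap left of the unit, 56 mm across, 70 mm high; origin under its centre. Leave alone
- bush_brass: brass bush standing right of the unit, 41 mm across, 35 mm high; origin under its centre. Leave alone
- bearing_a: ball bearing lying right of the unit, 52 mm across, 15 mm high; origin under its centre. Leave alone

How it is judged:
On the way, in this order (a step that is already met when the one before it is completed fails the run):
1. the latch is released by a press and the cover stands ajar on the plunger (value of joint catch above 0.036 m and value of joint cover between 0.5 and 0.8 rad), for 0.2 s.
2. the cover is swung right back (value of joint cover above 1.8 rad), for 0.3 s.
3. the tripped breaker is pushed on, the cover still open (value of joint breaker_a_toggle above 0.6 rad and value of joint cover above 1.6 rad), for 0.2 s.
At the end, for the whole second after the job is handed in: the cover is shut (within 0.05 rad) and held by its latch (plunger within 3 mm of latched), and all three toggles are on (above 0.6 rad) (value of joint cover between -0.05 and 0.05 rad and value of joint catch between -0.003 and 0.003 m and value of joint each of breaker_a_toggle, breaker_b_toggle, breaker_c_toggle above 0.6 rad); the robot touches nothing.
It fails at once if one of the other two breakers is switched off (value of joint any of breaker_b_toggle, breaker_c_toggle below 0.3 rad).
It fails at once if a loose thing beside the unit is moved by more than 25 mm (distance of any of tape_measure, paste_jar, bush_brass, bearing_a from where it was at the start of the episode above 0.025 m).
It fails at once if the cover, the unit or the tripped breaker is gripped or forced (more than 45 N from the fingers) (contact force between the fingers and unit above 45 N or contact force between the fingers and breaker_a above 45 N).
It also fails if it takes over 61 s, if anything falls off the work surface, if the arm or the gripper's body presses on something with over 40 N, if the wrist force passes 120 N, or if a joint passes its speed limit or range.

### The arm

A 6-joint arm with a two-finger parallel gripper is mounted at the origin on a cart in front of the work surface, level with it; the furniture and walls round the work are solid. World frame = base frame: x ahead of the robot, y to its left, z up, the work surface at z = 0. Lengths are in m, angles in rad, forces in N, time in s.
With the tool pointing down it reaches from about 0.25 to 0.725 m from the base axis. Payload 4 kg.
Tool frame: the origin (TCP) lies between the finger pads; the fingertips stand 11 mm ahead of it and the grasp point (between the pads) lies 8 mm behind it (bot.tip_extent is the distance from the TCP to the fingertips, in m); z points along the fingers, y is the line along which they close (so a half turn about z gives the same grasp; the last joint's range is limited). The gripper opens to 85 mm and grips with 20 to 120 N. Pads are 22 mm wide; open, the fingers measure 114 mm over their backs; the gripper's body (76 mm by 85 mm) begins 54 mm behind the grasp point. The pads swing forward as they close: fully open they stand 13 mm farther back than shut.
Start: joints at [1.113, 0.241, 0.005, 1.335, 0, 1.571], TCP at [0.221, 0.449, 0.203] pointing down, gripper open.
Joint ranges: [-2.72, 2.72], [-1.05, 1.87], [-1.09, 1.28], [-1.99, 2.15], [-1.42, 1.44], [-3.14, 3.14]. Speed limits (rad/s): [2.79, 2.79, 3.14, 3.14, 3.14, 3.14].

### API

Orientations are given as a unit quaternion [x, y, z, w].
In Python, from workcell import bot gives the robot as it stands. The module is installed in compiled form; this text tells all that it offers.
- The arm moves only by the tool drive_tool, never from a script. Its argument "rows" is a list of rows, each an object of numbers: "dx", "dy", "dz": the shift along the tool's x, y, z in units of 50 mm (1.0 is 50 mm); "wx", "wy", "wz": the turn, a rotation vector about the tool's x, y, z in units of 5 degrees (1.0 is 5 degrees); "hand": the finger opening in mm, from 0 to 85.4. A call has 1 to 20 rows; each row is the pose to reach, as a shift and turn from the pose commanded when the call began, along the tool's axes at that moment; what a row does not reach only later rows make up. A row lasts 1/10 s, in which the tool goes at most 50 mm and 8.59 degrees, less where a joint would pass 70% of its speed; a pose out of reach is approached as far as the arm can. A call with a gripper value outside its range is refused whole. The fingers move at their own pace and stop on an object; the grip force is fixed at half the most. Time passes only in rows, so rows that repeat a pose let the fingers close. It gives the time, the measured TCP pose, the force, the opening and the grip force at its end, in the units of the state.
- bot.get_obs(): the state, without advancing time (a new reading comes with each control period).
- bot.camera(name): name is "scene" or "top" or "wrist"; returns the picture (420x560x3 uint8, red, green, blue); there is no depth.
- bot.get_calibration(name): a dict with "vfov" (degrees; the focal length in pixels is half the picture's height over the tangent of half this angle, whatever the lens; pixels are square), "cx", "cy" (the principal point, pixels), "origin" and "rotation" of the camera in the world; the wrist camera has in their place "mount" (4x4, takes a point from camera to tool coordinates, whose origin is the TCP and whose axes are the flange's). Camera axes: x right, y up, looking along -z (the intrinsics and any distortion apply to the point x, -y, -z); pixel columns grow to the right and rows downward; lengths in m; the calibration is good to about 2 mm. The wrist camera is an equidistant fisheye: a pixel r from the principal point sees the ray r / f radians off the axis. A picture is of the moment at which its call begins: read the wrist's pose just before it. get_calibration takes no time and is no camera call.
- bot.job_done(): hands the job in; it is judged then, once.
Trained networks look in the newest picture that a camera, given by its name, has taken for a name from the list of things; names that differ only in an ending like _2 or _b are one class to them, and where a whole thing is asked for, a point or a joint stands for the part that bears it (a point fixed in the world has none). Each returns a list of dicts, best first, with "score" (0 to 1); they miss things now and then, are a little off and sometimes report something else, mostly with a low value. They report only what shows in the picture. A call takes as long as a camera call.
- bot.look_for(camera, thing): "extent" ([centre column, centre row, width, height] in pixels, round what is visible of it).
- bot.outline_of(camera, thing): "region" (420x560 bool, what is visible of it) and "extent" ([centre column, centre row, width, height] in pixels, round what is visible of it).
The state is a dict: "clock": time; "joint_pos": joint angles; "joint_vel": joint speeds; "tau": joint torques, N m; "eef_pos": TCP position; "tool_rot": TCP orientation; "ft_force": force on the tool from outside, world axes, zero at the start; "ft_torque": the same for the moment, N m; "grip_width": finger opening in m; "grasp_force": force on a finger pad.
Only numpy, scipy, OpenCV 4.12 (cv2) and the standard library are available. Lean on these libraries where they do the work, as an engineer would, in place of code of your own. Each camera call takes 0.05 s, during which the arm holds its last target. There are 200 camera calls.

## Working session

There is one attempt and no reset: what is moved stays moved. The work goes in short steps, Python scripts to look and compute and a tool call to move; the robot and the scene stay as the last step left them, time stands still between calls to the robot, and variables do not carry over. Pictures are saved under pics/ and viewed, at most 10 in all, crops included, and the job is handed in when it is done.

Besides the shell and the picture viewer there is one more tool, called after "Call:" by a JSON object that holds its "fn" and its "kwargs", one argument or row to a line. drive_tool: Moves the arm, as the interface text tells. Its arguments: {"type":"object","properties":{"rows":{"type":"array","items":{"type":"object","properties":{"dx":{"type":"number"},"dy":{"type":"number"},"dz":{"type":"number"},"wx":{"type":"number"},"wy":{"type":"number"},"wz":{"type":"number"},"hand":{"type":"number"}}}}},"required":["rows"]}

```bash
mkdir -p pics; cat > h.py <<'E'
import numpy as np, cv2
from workcell import bot
from scipy.spatial.transform import Rotation as R
def cal(n):
    c=bot.get_calibration(n); f=210/np.tan(np.radians(c['vfov'])/2); return c,f
def proj(n,P):
    c,f=cal(n); p=(np.atleast_2d(P)-np.array(c['origin']))@np.array(c['rotation'])
    return np.c_[c['cx']+f*p[:,0]/-p[:,2], c['cy']-f*p[:,1]/-p[:,2]]
def ray(n,u,v):
    c,f=cal(n); d=np.array(c['rotation'])@np.array([(u-c['cx'])/f,-(v-c['cy'])/f,-1]); return np.array(c['origin']),d
def atz(n,u,v,z):
    o,d=ray(n,u,v); return o+d*(z-o[2])/d[2]
E
python3 - <<'E'
from h import *
a=bot.camera('scene'); b=bot.camera('top')
cv2.imwrite('pics/s.png',a[:,:,::-1]); cv2.imwrite('pics/t.png',b[:,:,::-1])
for n in('scene','top'):
    c=bot.get_calibration(n); print({k:np.round(v,3).tolist() if k!='x' else 0 for k,v in c.items() if not isinstance(v,str)})
for n in('scene','top'):
    for t in('unit','cover','cover_front','cover_rim','cover_hinge','breaker_a_toggle_tip','breaker_a'):
        r=bot.look_for(n,t); print(n,t,[(np.round(x['extent']).tolist(),round(x['score'],2)) for x in r[:3]])
E
```

```text
{'vfov': 55.756, 'cx': 274.18, 'cy': 215.048, 'origin': [0.059, -0.562, 0.555], 'rotation': [0.494, -0.163, -0.269, 0.811]}
{'vfov': 52.781, 'cx': 287.405, 'cy': 208.282, 'origin': [0.491, 0.145, 0.95], 'rotation': [-0.018, 0.038, 0.715, -0.698]}
scene unit [([290.0, 218.0, 95.0, 58.0], 0.73), ([293.0, 246.0, 136.0, 108.0], 0.68)]
scene cover [([292.0, 220.0, 95.0, 59.0], 0.86)]
scene cover_front [([291.0, 220.0, 93.0, 58.0], 0.94)]
scene cover_rim [([290.0, 218.0, 88.0, 56.0], 0.67)]
scene cover_hinge [([291.0, 220.0, 96.0, 61.0], 0.67), ([345.0, 301.0, 25.0, 24.0], 0.52)]
scene breaker_a_toggle_tip []
scene breaker_a []
top unit [([300.0, 193.0, 136.0, 136.0], 0.93)]
top cover [([306.0, 193.0, 102.0, 71.0], 0.63)]
top cover_front [([301.0, 194.0, 104.0, 67.0], 0.76)]
top cover_rim [([302.0, 193.0, 99.0, 70.0], 0.64)]
top cover_hinge [([304.0, 193.0, 102.0, 67.0], 0.79), ([393.0, 241.0, 19.0, 18.0], 0.29)]
top breaker_a_toggle_tip []
top breaker_a []
```

View pics/s.png

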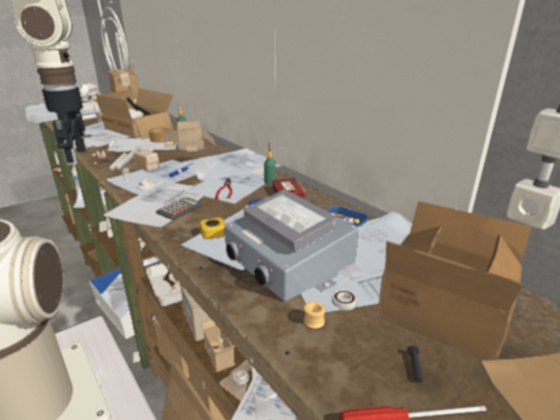

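View pics/t.png

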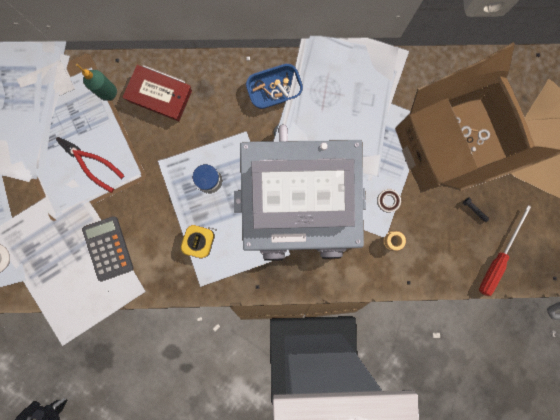

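```bash
sed -i "s/return c,f/c=dict(c); r=np.array(c.get('rotation',np.eye(3))); c['rotation']=R.from_quat(r).as_matrix() if r.size==4 else r; return c,f/" h.py
python3 - <<'E'
from h import *
b=cv2.imread('pics/t.png')[125:270,225:380]
cv2.imwrite('pics/tc.png',cv2.resize(b,None,fx=4,fy=4,interpolation=cv2.INTER_CUBIC))
for u,v,z in[(243,249,.08),(361,248,.08),(241,142,.111),(362,141,.111)]: print(atz('top',u,v,z).round(4))
print(bot.get_obs()['tool_rot'], bot.get_obs()['clock'],bot.tip_extent)
E
```

```text
[0.4791 0.2117 0.08  ]
[ 0.475  -0.0305  0.08  ]
[0.6937 0.2099 0.111 ]
[ 0.6913 -0.0347  0.111 ]
[2.26887436e-01 9.73920987e-01 3.29140951e-05 3.79668274e-05] 0.8 0.011
```

View pics/tc.png

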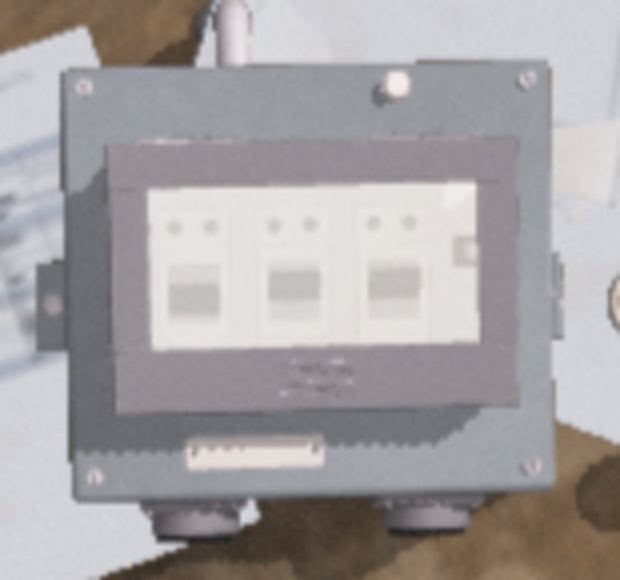

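```bash
cat >> h.py <<'E'
from scipy.optimize import least_squares
T=.14; RT=R.from_euler('y',-T).as_matrix() # unit tilt: deck x up towards back
def upose(p): return R.from_euler('z',p[2]).as_matrix(), np.array([p[0],p[1],0])
def hinge_u(xh): return np.array([xh,0,.08+(xh+.11)*np.tan(T)])+RT@[0,0,.02]
def U2W(p,q): Rz,t=upose(p); return np.atleast_2d(q)@Rz.T+t
def covpt(p,q,ang=0): # cover_hinge frame point -> world
    M=RT@R.from_euler('y',ang).as_matrix()  # +y rot lowers +x, raises -x (front)
    return U2W(p,hinge_u(p[3])+np.atleast_2d(q)@M.T)
E
python3 - <<'E'
from h import *
c=lambda x,y:(225+x/4-.4,125+y/4-.4)
un=[(-.11,.125,.08),(-.11,-.125,.08),(.11,.125,.08+.22*np.tan(T)),(.11,-.125,.08+.22*np.tan(T))]
upx=np.array([c(75,500),c(552,485),c(62,70),c(552,60)])
cv=[(-.128,.1,.016),(-.128,-.1,.016)]
cpx=np.array([c(117,412),c(520,405)])
rid=np.array([c(317,378)])
def res(p):
    return np.r_[(proj('top',U2W(p,un))-upx).ravel(),(proj('top',covpt(p,cv))-cpx).ravel(),(proj('top',covpt(p,[(-.112,0,.016)]))-rid).ravel()]
s=least_squares(res,[.58,.09,0,.05],loss='soft_l1'); p=s.x
print(p.round(4),res(p).round(1)); np.save('p.npy',p)
for y in(.05,0,-.05):
  print(proj('top',covpt(p,[(-.07,y,-.005)])).round(1))
print('front',covpt(p,[(-.112,0,.016)]),'hinge',covpt(p,[(0,0,0)]))
im=cv2.imread('pics/s.png')
for q in np.r_[U2W(p,un),covpt(p,cv),covpt(p,[(-.112,0,.016)])]: 
  cv2.circle(im,tuple(int(v) for v in proj('scene',q)[0].round()),1,(0,0,255),-1)
cv2.imwrite('pics/sc.png',cv2.resize(im[170:300,210:370],None,fx=4,fy=4))
E
```

```text
[ 0.5862  0.0881 -0.0015  0.0653] [-1.1  0.7  1.4  1.6 -0.6 -1.4  0.5 -0.9 -0.8  0.4  0.4 -0.1  0.3 -0.3]
[[278.  197.5]]
[[303.  196.9]]
[[327.9 196.4]]
front [[0.53556971 0.08812845 0.12472077]] hinge [[0.64870646 0.08795996 0.12450614]]
```

View pics/sc.png

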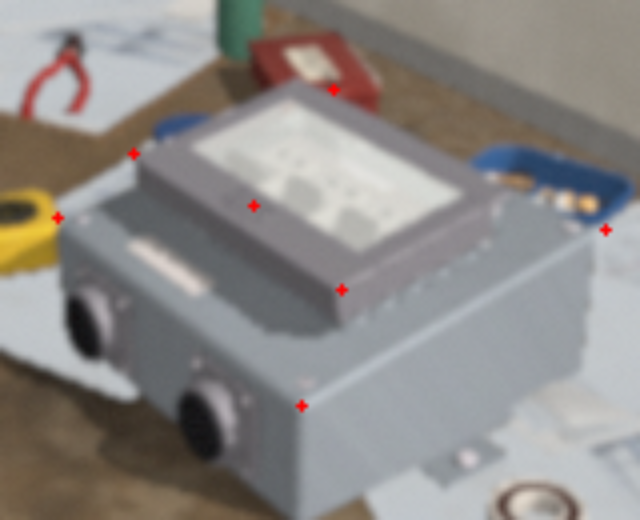

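```bash
cat >> h.py <<'E'
def go(pos,tilt,tip=True,yaw=0):
    "row values taking the fingertip (or TCP) to world pos, tool tilted forward by tilt"
    o=bot.get_obs(); Rc=R.from_quat(o['tool_rot']).as_matrix(); s,c=np.sin(tilt),np.cos(tilt)
    Rg=R.from_euler('z',yaw).as_matrix()@np.array([[-c,0,s],[0,1,0],[-s,0,-c]])
    tcp=np.array(pos)-(.011*Rg[:,2] if tip else 0)
    d=Rc.T@(tcp-o['eef_pos'])/.05; w=np.degrees(R.from_matrix(Rc.T@Rg).as_rotvec())/5
    print('t',round(o['clock'],2),'d',d.round(3),'w',w.round(2),'rows>=',max(np.linalg.norm(d),np.linalg.norm(w)*5/8.59).round(1))
E
python3 - <<'E'
from h import *
p=np.load('p.npy'); go(covpt(p,[(-.112,0,.016+.04)])[0],.14)
E
```

```text
t 0.8 d [-8.701 -3.748  0.553] w [-0.37 -1.58 -5.24] rows>= 9.5
```

Call:
{"fn": "drive_tool", "kwargs": {
  "rows": [
    {"dx":-8.7,"dy":-3.75,"dz":0.3,"wx":-0.37,"wy":-1.58,"wz":-5.24,"hand":0},
    {"dx":-8.7,"dy":-3.75,"dz":0.3,"wx":-0.37,"wy":-1.58,"wz":-5.24,"hand":0},
    {"dx":-8.7,"dy":-3.75,"dz":0.3,"wx":-0.37,"wy":-1.58,"wz":-5.24,"hand":0},
    {"dx":-8.7,"dy":-3.75,"dz":0.3,"wx":-0.37,"wy":-1.58,"wz":-5.24,"hand":0},
    {"dx":-8.7,"dy":-3.75,"dz":0.3,"wx":-0.37,"wy":-1.58,"wz":-5.24,"hand":0},
    {"dx":-8.7,"dy":-3.75,"dz":0.3,"wx":-0.37,"wy":-1.58,"wz":-5.24,"hand":0},
    {"dx":-8.7,"dy":-3.75,"dz":0.3,"wx":-0.37,"wy":-1.58,"wz":-5.24,"hand":0},
    {"dx":-8.7,"dy":-3.75,"dz":0.3,"wx":-0.37,"wy":-1.58,"wz":-5.24,"hand":0},
    {"dx":-8.7,"dy":-3.75,"dz":0.3,"wx":-0.37,"wy":-1.58,"wz":-5.24,"hand":0},
    {"dx":-8.7,"dy":-3.75,"dz":0.3,"wx":-0.37,"wy":-1.58,"wz":-5.24,"hand":0},
    {"dx":-8.7,"dy":-3.75,"dz":0.55,"wx":-0.37,"wy":-1.58,"wz":-5.24,"hand":0},
    {"dx":-8.7,"dy":-3.75,"dz":0.55,"wx":-0.37,"wy":-1.58,"wz":-5.24,"hand":0},
    {"dx":-8.7,"dy":-3.75,"dz":0.55,"wx":-0.37,"wy":-1.58,"wz":-5.24,"hand":0}
  ]
}}

```text
clock: 2.1
eef_pos: [0.5278, 0.0881, 0.175]
tool_rot: [-0.0, 0.998, 0.0, 0.069]
ft_force: [0.0, 1.5, 0.3]
grip_width: -0.0002
grasp_force: 0.0
```

```bash
python3 - <<'E'
from h import *
p=np.load('p.npy'); go(covpt(p,[(-.112,0,.016)])[0],.14); o=bot.get_obs(); print(o['joint_pos'],o['grip_width'],o['ft_force'])
a=bot.camera('wrist'); cv2.imwrite('pics/w.png',a[:,:,::-1])
b=bot.camera('scene'); cv2.imwrite('pics/s2.png',np.hstack([cv2.resize(b[150:300,200:400,::-1],(533,400)),a[210:410,200:330,::-1].repeat(2,0).repeat(2,1)]))
E
```

```text
t 2.1 d [-0.015  0.001  0.798] w [ 0.   -0.01  0.  ] rows>= 0.8
[ 0.18078035  0.21006653 -0.11886139  1.10500281 -0.0248683   0.17873578] -0.00015999045877910413 [0.02056227 1.51273959 0.30537552]
```

View pics/s2.png

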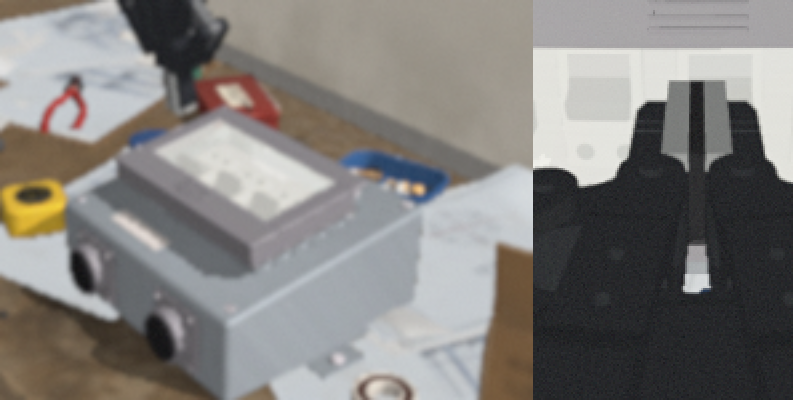

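```bash
python3 - <<'E'
from h import *
u=proj('scene',[.5293,.088,.164])[0]; print((u-[200,150])*2.667)
E
```

```text
[187.3566416  149.74440886]
```

Call:
{"fn": "drive_tool", "kwargs": {
  "rows": [
    {"dz":0.3,"hand":0},
    {"dz":0.6,"hand":0},
    {"dz":0.7,"hand":0},
    {"dz":0.76,"hand":0},
    {"dz":0.8,"hand":0},
    {"dz":0.84,"hand":0},
    {"dz":0.84,"hand":0}
  ]
}}

```text
invalid input at $.rows[0]: expected keys dx, dy, dz, wx, wy, wz, hand
```

Call:
{"fn": "drive_tool", "kwargs": {
  "rows": [
    {"dx":0,"dy":0,"dz":0.3,"wx":0,"wy":0,"wz":0,"hand":0},
    {"dx":0,"dy":0,"dz":0.6,"wx":0,"wy":0,"wz":0,"hand":0},
    {"dx":0,"dy":0,"dz":0.7,"wx":0,"wy":0,"wz":0,"hand":0},
    {"dx":0,"dy":0,"dz":0.76,"wx":0,"wy":0,"wz":0,"hand":0},
    {"dx":0,"dy":0,"dz":0.8,"wx":0,"wy":0,"wz":0,"hand":0},
    {"dx":0,"dy":0,"dz":0.82,"wx":0,"wy":0,"wz":0,"hand":0},
    {"dx":0,"dy":0,"dz":0.82,"wx":0,"wy":0,"wz":0,"hand":0}
  ]
}}

```text
clock: 2.9
eef_pos: [0.5343, 0.0882, 0.1352]
tool_rot: [-0.0, 0.998, 0.0, 0.071]
ft_force: [0.4, -0.4, -0.5]
grip_width: -0.0002
grasp_force: 0.0
```

```bash
python3 - <<'E'
from h import *
b=bot.camera('scene').copy()
o=bot.get_obs(); tip=o['eef_pos']+.011*R.from_quat(o['tool_rot']).as_matrix()[:,2]
u=proj('scene',tip)[0]; print(u,o['ft_force']); cv2.circle(b,(int(u[0]),int(u[1])),1,(255,0,0),-1)
cv2.imwrite('pics/s3.png',cv2.resize(b[120:270,180:380,::-1],(800,600),interpolation=cv2.INTER_CUBIC))
E
```

```text
[272.63435981 220.87882091] [-0.56557965 -0.3213409  -0.22400345]
```

View pics/s3.png

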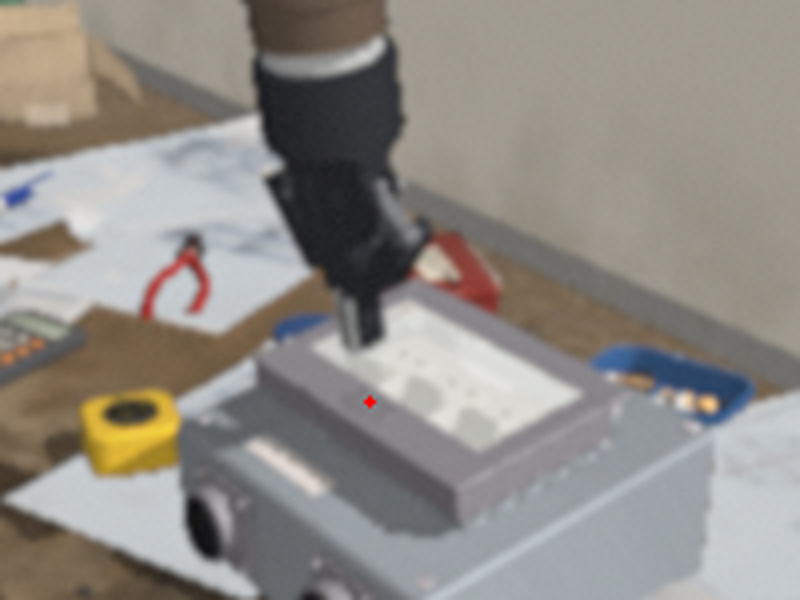

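```bash
python3 - <<'E'
from h import *
p=np.load('p.npy')
b=bot.camera('top').copy()
o=bot.get_obs(); tip=o['eef_pos']+.011*R.from_quat(o['tool_rot']).as_matrix()[:,2]
u=proj('top',tip)[0]; print(u,tip); cv2.circle(b,(int(u[0]),int(u[1])),1,(255,0,0),-1)
w=bot.camera('wrist').copy()
c=bot.get_calibration('wrist'); print({k:np.round(v,4) for k,v in c.items()})
M=np.array(c['mount']);f=210/np.tan(np.radians(c['vfov'])/2)
def wp(P):
    t=R.from_quat(o['tool_rot']).inv().apply(P-o['eef_pos']); q=np.linalg.inv(M)@np.r_[t,1]; x,y,z=q[0],-q[1],-q[2]
    r=np.hypot(x,y); th=np.arctan2(r,z); return np.array([c['cx']+f*th*x/r,c['cy']+f*th*y/r])
for P,col in((tip,(255,0,0)),(covpt(p,[(-.112,0,.016)])[0],(0,255,0)),(covpt(p,[(-.128,.1,.016)])[0],(255,255,0)),(covpt(p,[(-.128,-.1,.016)])[0],(255,255,0))):
    v=wp(P); print(v); cv2.circle(w,tuple(int(x) for x in v),2,col,-1)
cv2.imwrite('pics/m.png',np.hstack([w[:,:,::-1],cv2.resize(b[125:265,225:305,::-1],(240,420))]))
E
```

```text
[304.09242438 218.61594373] [0.53588119 0.08811514 0.12427846]
{'vfov': np.float64(65.7065), 'cx': np.float64(281.4556), 'cy': np.float64(207.785), 'mount': array([[ 6.000e-04,  9.580e-01,  2.867e-01,  7.410e-02],
       [ 1.000e+00, -9.000e-04,  9.000e-04,  6.000e-04],
       [ 1.100e-03,  2.867e-01, -9.580e-01, -1.694e-01],
       [ 0.000e+00,  0.000e+00,  0.000e+00,  1.000e+00]])}
[280.65364132 239.9983188 ]
[280.67340315 239.9237412 ]
[439.17836307 214.27342876]
[122.55860891 213.53005019]
```

View pics/m.png

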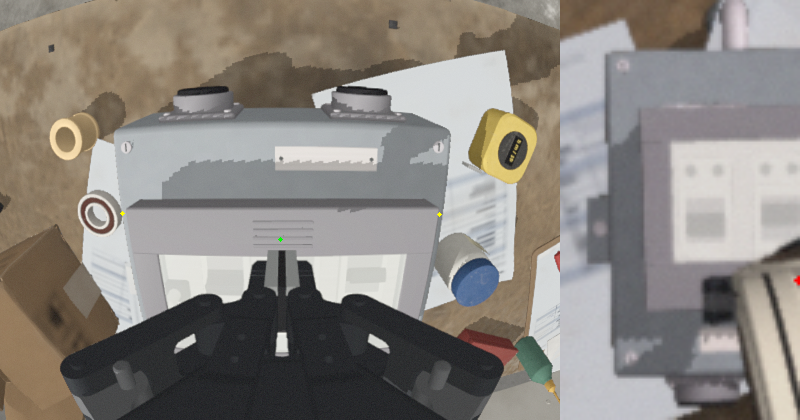

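```bash
python3 - <<'E'
from h import *
o=bot.get_obs(); Rm=R.from_quat(o['tool_rot']).as_matrix()
c=bot.get_calibration('wrist');M=np.array(c['mount']);f=210/np.tan(np.radians(c['vfov'])/2)
for s in(.011,0,-.01,-.02,-.03):
    q=np.linalg.inv(M)@[0,0,s,1]; x,y,z=q[0],-q[1],-q[2]; r=np.hypot(x,y); th=np.arctan2(r,z)
    print(s,(c['cx']+f*th*x/r,c['cy']+f*th*y/r),proj('scene',o['eef_pos']+Rm[:,2]*s))
p=np.load('p.npy')
for n in('cover','unit'):
  r=bot.look_for('wrist',n); print(n,[(x['extent'],x['score']) for x in r[:2]])
print(proj('scene',[.5,.088,.25]),bot.get_obs()['eef_pos'])
E
```

```text
0.011 (np.float64(280.6536413198097), np.float64(239.9983187967611)) [[272.63606612 220.92918022]]
0 (np.float64(280.58740246631385), np.float64(247.3527546595665)) [[272.0761451  216.92051655]]
-0.01 (np.float64(280.5207691813474), np.float64(254.77065294155386)) [[271.56087251 213.23150604]]
-0.02 (np.float64(280.4470976655032), np.float64(262.9952895818354)) [[271.03953557 209.49907883]]
-0.03 (np.float64(280.36532367014405), np.float64(272.15337864556204)) [[270.51202659 205.72246392]]
cover [([284.7, 275.1, 308.2, 160.9], 0.65)]
unit [([280.1, 221.5, 337.1, 269.4], 0.95)]
[[258.76950677 173.12667906]] [0.5341972  0.08805146 0.13496632]
```

Call:
{"fn": "drive_tool", "kwargs": {
  "rows": [
    {"dx":0,"dy":0,"dz":0.1,"wx":0,"wy":0,"wz":0,"hand":0},
    {"dx":0,"dy":0,"dz":0.16,"wx":0,"wy":0,"wz":0,"hand":0},
    {"dx":0,"dy":0,"dz":0.16,"wx":0,"wy":0,"wz":0,"hand":0}
  ]
}}

```text
clock: 3.45
eef_pos: [0.5346, 0.0879, 0.1259]
tool_rot: [-0.0, 0.998, -0.0, 0.069]
ft_force: [0.1, 0.3, 1.0]
grip_width: -0.0001
grasp_force: 0.0
```

```bash
python3 - <<'E'
from h import *
o=bot.get_obs();print(o['eef_pos'],o['ft_force'])
E
```

```text
[0.53462596 0.08794342 0.1259089 ] [0.13562486 0.27736966 1.04936531]
```

Call:
{"fn": "drive_tool", "kwargs": {
  "rows": [
    {"dx":0,"dy":0,"dz":0.08,"wx":0,"wy":0,"wz":0,"hand":0},
    {"dx":0,"dy":0,"dz":0.14,"wx":0,"wy":0,"wz":0,"hand":0},
    {"dx":0,"dy":0,"dz":0.14,"wx":0,"wy":0,"wz":0,"hand":0}
  ]
}}

```text
clock: 3.75
eef_pos: [0.5358, 0.088, 0.1192]
tool_rot: [-0.0, 0.998, -0.0, 0.07]
ft_force: [0.0, 1.1, 0.1]
grip_width: -0.0002
grasp_force: 0.0
```

Call:
{"fn": "drive_tool", "kwargs": {
  "rows": [
    {"dx":0,"dy":0,"dz":0.06,"wx":0,"wy":0,"wz":0,"hand":0},
    {"dx":0,"dy":0,"dz":0.1,"wx":0,"wy":0,"wz":0,"hand":0},
    {"dx":0,"dy":0,"dz":0.1,"wx":0,"wy":0,"wz":0,"hand":0}
  ]
}}

```text
clock: 4.05
eef_pos: [0.5366, 0.088, 0.1145]
tool_rot: [-0.0, 0.998, 0.0, 0.07]
ft_force: [-1.0, 0.2, 0.6]
grip_width: 0.0001
grasp_force: 0.0
```

Call:
{"fn": "drive_tool", "kwargs": {
  "rows": [
    {"dx":0,"dy":0,"dz":0.05,"wx":0,"wy":0,"wz":0,"hand":0},
    {"dx":0,"dy":0,"dz":0.1,"wx":0,"wy":0,"wz":0,"hand":0},
    {"dx":0,"dy":0,"dz":0.1,"wx":0,"wy":0,"wz":0,"hand":0}
  ]
}}

```text
clock: 4.35
eef_pos: [0.5373, 0.088, 0.1095]
tool_rot: [-0.0, 0.998, 0.0, 0.07]
ft_force: [0.3, -0.9, 0.7]
grip_width: -0.0002
grasp_force: 0.0
```

```bash
python3 - <<'E'
from h import *
b=bot.camera('scene'); w=bot.camera('wrist')
o=bot.get_obs();print(o['eef_pos'],o['ft_force'])
cv2.imwrite('pics/s4.png',np.hstack([cv2.resize(b[150:250,220:340,::-1],(480,400),interpolation=cv2.INTER_CUBIC),cv2.resize(w[190:310,230:326,::-1],(320,400))]))
E
```

```text
[0.53744507 0.08803134 0.10982069] [-0.54982064  0.38023822  0.91171833]
```

View pics/s4.png

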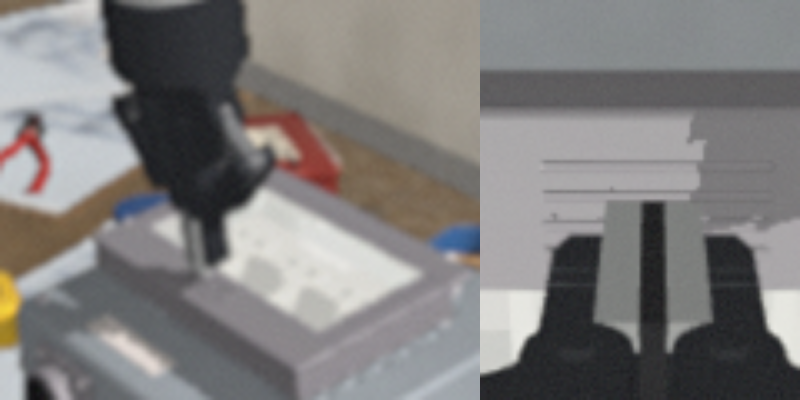

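Call:
{"fn": "drive_tool", "kwargs": {
  "rows": [
    {"dx":0,"dy":0,"dz":0.04,"wx":0,"wy":0,"wz":0,"hand":0},
    {"dx":0,"dy":0,"dz":0.08,"wx":0,"wy":0,"wz":0,"hand":0},
    {"dx":0,"dy":0,"dz":0.08,"wx":0,"wy":0,"wz":0,"hand":0}
  ]
}}

```text
clock: 4.75
eef_pos: [0.5379, 0.088, 0.1056]
tool_rot: [-0.0, 0.998, 0.0, 0.07]
ft_force: [0.2, 0.1, 0.0]
grip_width: -0.0002
grasp_force: 0.0
```

Call:
{"fn": "drive_tool", "kwargs": {
  "rows": [
    {"dx":0,"dy":0,"dz":0.04,"wx":0,"wy":0,"wz":0,"hand":0},
    {"dx":0,"dy":0,"dz":0.08,"wx":0,"wy":0,"wz":0,"hand":0},
    {"dx":0,"dy":0,"dz":0.08,"wx":0,"wy":0,"wz":0,"hand":0}
  ]
}}

```text
clock: 5.05
eef_pos: [0.5384, 0.088, 0.1016]
tool_rot: [-0.0, 0.998, 0.0, 0.07]
ft_force: [-0.7, -0.7, -0.4]
grip_width: -0.0002
grasp_force: 0.0
```

Call:
{"fn": "drive_tool", "kwargs": {
  "rows": [
    {"dx":0,"dy":0,"dz":0.04,"wx":0,"wy":0,"wz":0,"hand":0},
    {"dx":0,"dy":0,"dz":0.08,"wx":0,"wy":0,"wz":0,"hand":0},
    {"dx":0,"dy":0,"dz":0.08,"wx":0,"wy":0,"wz":0,"hand":0}
  ]
}}

```text
clock: 5.35
eef_pos: [0.539, 0.088, 0.0977]
tool_rot: [-0.0, 0.998, 0.0, 0.07]
ft_force: [0.4, 0.2, 0.1]
grip_width: -0.0002
grasp_force: 0.0
```

Call:
{"fn": "drive_tool", "kwargs": {
  "rows": [
    {"dx":0,"dy":0,"dz":0.04,"wx":0,"wy":0,"wz":0,"hand":0},
    {"dx":0,"dy":0,"dz":0.08,"wx":0,"wy":0,"wz":0,"hand":0},
    {"dx":0,"dy":0,"dz":0.08,"wx":0,"wy":0,"wz":0,"hand":0}
  ]
}}

```text
clock: 5.65
eef_pos: [0.5396, 0.0881, 0.0942]
tool_rot: [-0.0, 0.998, 0.0, 0.07]
ft_force: [-2.8, 0.2, 3.7]
grip_width: -0.0
grasp_force: 1.8
```

```bash
python3 - <<'E'
from h import *
b=bot.camera('scene'); w=bot.camera('wrist')
o=bot.get_obs();print(o['eef_pos'],o['ft_force'],o['joint_pos'])
cv2.imwrite('pics/s5.png',np.hstack([cv2.resize(b[150:250,220:340,::-1],(480,400),interpolation=cv2.INTER_CUBIC),cv2.resize(w[190:310,230:326,::-1],(320,400))]))
E
```

```text
[0.53959991 0.08810868 0.09424786] [-3.1037804  -1.04490701  2.08086336] [ 0.17663434  0.29667225 -0.22766591  0.90838174 -0.02433753  0.17463064]
```

View pics/s5.png

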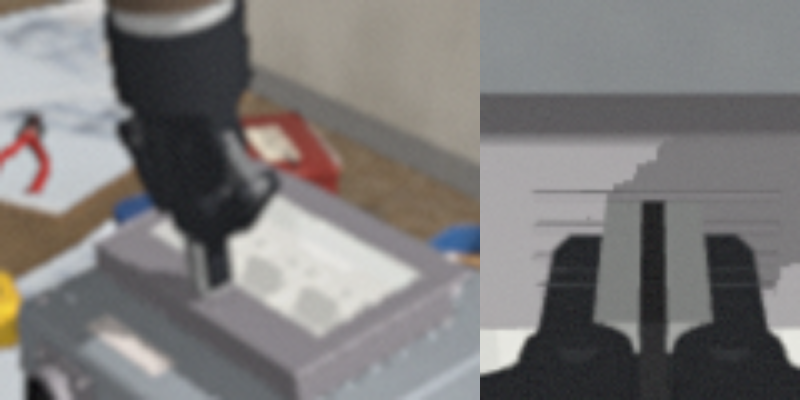

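Call:
{"fn": "drive_tool", "kwargs": {
  "rows": [
    {"dx":0,"dy":0,"dz":0.05,"wx":0,"wy":0,"wz":0,"hand":0},
    {"dx":0,"dy":0,"dz":0.1,"wx":0,"wy":0,"wz":0,"hand":0},
    {"dx":0,"dy":0,"dz":0.1,"wx":0,"wy":0,"wz":0,"hand":0}
  ]
}}

```text
clock: 6.05
eef_pos: [0.5399, 0.0881, 0.0894]
tool_rot: [-0.0, 0.998, 0.0, 0.07]
ft_force: [-6.4, -0.6, 7.1]
grip_width: 0.0002
grasp_force: 4.1
```

Call:
{"fn": "drive_tool", "kwargs": {
  "rows": [
    {"dx":0,"dy":0,"dz":0.04,"wx":0,"wy":0,"wz":0,"hand":0},
    {"dx":0,"dy":0,"dz":0.06,"wx":0,"wy":0,"wz":0,"hand":0},
    {"dx":0,"dy":0,"dz":0.06,"wx":0,"wy":0,"wz":0,"hand":0}
  ]
}}

```text
clock: 6.35
eef_pos: [0.5401, 0.0881, 0.0889]
tool_rot: [-0.0, 0.998, 0.0, 0.07]
ft_force: [-13.9, -1.7, 24.1]
grip_width: -0.0005
grasp_force: 13.2
```

Call:
{"fn": "drive_tool", "kwargs": {
  "rows": [
    {"dx":0,"dy":0,"dz":-0.3,"wx":0,"wy":0,"wz":0,"hand":0},
    {"dx":0.5,"dy":0,"dz":-1.2,"wx":0,"wy":0,"wz":0,"hand":0},
    {"dx":1.2,"dy":0,"dz":-2.0,"wx":0,"wy":0,"wz":0,"hand":0},
    {"dx":2.0,"dy":0,"dz":-2.2,"wx":0,"wy":0,"wz":0,"hand":0},
    {"dx":2.0,"dy":0,"dz":-2.2,"wx":0,"wy":0,"wz":0,"hand":0},
    {"dx":2.0,"dy":0,"dz":-2.2,"wx":0,"wy":0,"wz":0,"hand":0},
    {"dx":2.0,"dy":0,"dz":-2.2,"wx":0,"wy":0,"wz":0,"hand":0}
  ]
}}

```text
clock: 7.05
eef_pos: [0.4276, 0.0881, 0.1809]
tool_rot: [-0.0, 0.998, 0.0, 0.071]
ft_force: [0.6, 0.4, -0.4]
grip_width: 0.0003
grasp_force: 0.0
```

```bash
sed -i 's/tcp=.*/tcp=np.array(pos)-(EXT*Rg[:,2] if tip else 0)/; s/^T=.14/EXT=-.028; T=.14/' h.py
python3 - <<'E'
from h import *
p=np.load('p.npy')
b=bot.camera('scene').copy()
for a,c in((0,(255,0,0)),(.62,(0,255,0))):
  for q in((-.128,.1,.016),(-.128,-.1,.016),(-.128,-.1,-.008)):
    u=proj('scene',covpt(p,[q],a))[0]; cv2.circle(b,(int(u[0]),int(u[1])),1,c,-1)
cv2.imwrite('pics/s6.png',cv2.resize(b[130:260,200:370,::-1],(680,520),interpolation=cv2.INTER_CUBIC))
print(bot.get_obs()['eef_pos'])
print('rim ajar',covpt(p,[(-.128,0,-.008)],.62),'inner',covpt(p,[(-.11,0,.012)],.62))
E
```

```text
[0.42749406 0.08807626 0.1806567 ]
rim ajar [[0.53147701 0.08813455 0.17651791]] inner [[0.55667847 0.08809702 0.18594579]]
```

View pics/s6.png

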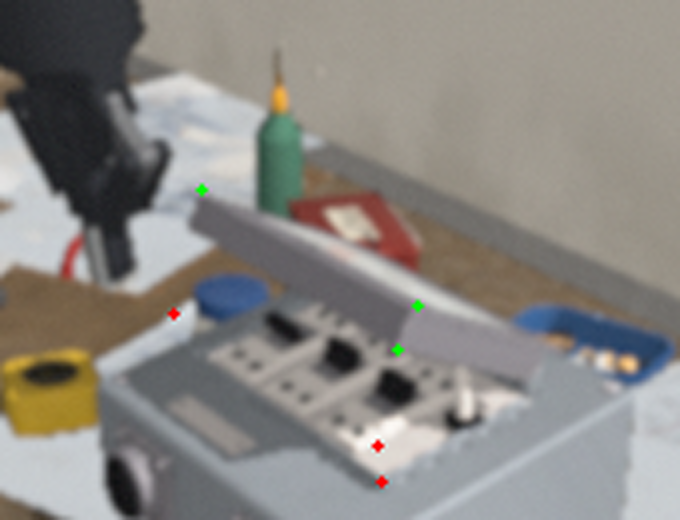

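```bash
cat >> h.py <<'E'
def row(pos,tilt,hand=0):
    o=bot.get_obs(); Rc=R.from_quat(o['tool_rot']).as_matrix(); s,c=np.sin(tilt),np.cos(tilt)
    Rg=np.array([[-c,0,s],[0,1,0],[-s,0,-c]]); tcp=np.array(pos)-EXT*Rg[:,2]
    d=Rc.T@(tcp-o['eef_pos'])/.05; w=np.degrees(R.from_matrix(Rc.T@Rg).as_rotvec())/5
    return '{"dx":%.2f,"dy":%.2f,"dz":%.2f,"wx":%.2f,"wy":%.2f,"wz":%.2f,"hand":%g}'%(*d,*w,hand)
def lift(a,tilt,along=.015,off=.011,y=0):
    p=np.load('p.npy'); s,c=np.sin(tilt),np.cos(tilt)
    return covpt(p,[(-.126,y,-.008)],a)[0]+along*np.array([s,0,-c])-off*np.array([c,0,s])
E
python3 - <<'E'
from h import *
t=np.radians(40)
print(row(lift(.62,t,-.03,.03),t)); print(row(lift(.62,t,.015,.022),t))
E
```

```text
{"dx":-1.55,"dy":0.00,"dz":0.68,"wx":-0.00,"wy":-6.39,"wz":-0.00,"hand":0}
{"dx":-2.16,"dy":0.00,"dz":1.36,"wx":-0.00,"wy":-6.39,"wz":-0.00,"hand":0}
```

Call:
{"fn": "drive_tool", "kwargs": {
  "rows": [
    {"dx":-0.3,"dy":0,"dz":0.3,"wx":0,"wy":-1.6,"wz":0,"hand":0},
    {"dx":-0.6,"dy":0,"dz":0.5,"wx":0,"wy":-3.2,"wz":0,"hand":0},
    {"dx":-1.0,"dy":0,"dz":0.6,"wx":0,"wy":-4.8,"wz":0,"hand":0},
    {"dx":-1.55,"dy":0,"dz":0.68,"wx":0,"wy":-6.39,"wz":0,"hand":0},
    {"dx":-1.55,"dy":0,"dz":0.68,"wx":0,"wy":-6.39,"wz":0,"hand":0},
    {"dx":-1.86,"dy":0,"dz":1.02,"wx":0,"wy":-6.39,"wz":0,"hand":0},
    {"dx":-2.16,"dy":0,"dz":1.36,"wx":0,"wy":-6.39,"wz":0,"hand":0},
    {"dx":-2.16,"dy":0,"dz":1.36,"wx":0,"wy":-6.39,"wz":0,"hand":0}
  ]
}}

```text
clock: 7.9
eef_pos: [0.5444, 0.0879, 0.1272]
tool_rot: [0.0, 0.941, -0.0, 0.34]
ft_force: [0.0, -0.2, 0.5]
grip_width: 0.0001
grasp_force: 0.0
```

```bash
python3 - <<'E'
from h import *
o=bot.get_obs();print(o['joint_pos'],o['ft_force'])
for a in np.r_[.6,np.linspace(.65,1.68,17)]:
    t=np.radians(np.interp(a,[.62,1.6],[40,-5])); print(row(lift(a,t),t)+',')
E
```

```text
[ 0.25962796 -0.00200672 -0.79204945  0.10436813 -0.16568559  0.20174702] [ 0.01850449 -0.1800196   0.47584099]
{"dx":-0.19,"dy":0.00,"dz":-0.00,"wx":-0.01,"wy":-0.06,"wz":-0.00,"hand":0},
{"dx":-0.28,"dy":0.00,"dz":-0.06,"wx":-0.01,"wy":0.22,"wz":-0.00,"hand":0},
{"dx":-0.39,"dy":0.00,"dz":-0.14,"wx":-0.01,"wy":0.81,"wz":-0.00,"hand":0},
{"dx":-0.50,"dy":0.00,"dz":-0.21,"wx":-0.01,"wy":1.40,"wz":-0.00,"hand":0},
{"dx":-0.61,"dy":0.00,"dz":-0.27,"wx":-0.01,"wy":1.99,"wz":-0.00,"hand":0},
{"dx":-0.73,"dy":0.00,"dz":-0.32,"wx":-0.01,"wy":2.58,"wz":-0.00,"hand":0},
{"dx":-0.85,"dy":0.00,"dz":-0.37,"wx":-0.01,"wy":3.18,"wz":-0.00,"hand":0},
{"dx":-0.97,"dy":0.00,"dz":-0.40,"wx":-0.01,"wy":3.77,"wz":-0.00,"hand":0},
{"dx":-1.10,"dy":0.00,"dz":-0.43,"wx":-0.01,"wy":4.36,"wz":-0.00,"hand":0},
{"dx":-1.22,"dy":0.00,"dz":-0.45,"wx":-0.01,"wy":4.95,"wz":-0.00,"hand":0},
{"dx":-1.35,"dy":0.00,"dz":-0.46,"wx":-0.01,"wy":5.54,"wz":-0.00,"hand":0},
{"dx":-1.48,"dy":0.00,"dz":-0.47,"wx":-0.01,"wy":6.13,"wz":-0.00,"hand":0},
{"dx":-1.60,"dy":0.00,"dz":-0.46,"wx":-0.01,"wy":6.72,"wz":-0.01,"hand":0},
{"dx":-1.73,"dy":0.00,"dz":-0.44,"wx":-0.01,"wy":7.31,"wz":-0.01,"hand":0},
{"dx":-1.85,"dy":0.00,"dz":-0.42,"wx":-0.01,"wy":7.91,"wz":-0.01,"hand":0},
{"dx":-1.97,"dy":0.00,"dz":-0.39,"wx":-0.01,"wy":8.50,"wz":-0.01,"hand":0},
{"dx":-2.10,"dy":0.00,"dz":-0.34,"wx":-0.01,"wy":8.94,"wz":-0.01,"hand":0},
{"dx":-2.23,"dy":0.00,"dz":-0.25,"wx":-0.01,"wy":8.94,"wz":-0.01,"hand":0},
```

Call:
{"fn": "drive_tool", "kwargs": {
  "rows": [
    {"dx":-0.19,"dy":0,"dz":0,"wx":0,"wy":0,"wz":0,"hand":0},
    {"dx":-0.28,"dy":0,"dz":-0.06,"wx":0,"wy":0.22,"wz":0,"hand":0},
    {"dx":-0.39,"dy":0,"dz":-0.14,"wx":0,"wy":0.81,"wz":0,"hand":0},
    {"dx":-0.5,"dy":0,"dz":-0.21,"wx":0,"wy":1.4,"wz":0,"hand":0},
    {"dx":-0.61,"dy":0,"dz":-0.27,"wx":0,"wy":1.99,"wz":0,"hand":0},
    {"dx":-0.61,"dy":0,"dz":-0.27,"wx":0,"wy":1.99,"wz":0,"hand":0}
  ]
}}

```text
clock: 8.5
eef_pos: [0.5613, 0.0886, 0.1635]
tool_rot: [0.0, 0.965, 0.001, 0.262]
ft_force: [-0.5, 0.8, 0.6]
grip_width: -0.0002
grasp_force: 0.3
```

```bash
python3 - <<'E'
from h import *
o=bot.get_obs();print(o['ft_force'],o['ft_torque'])
for n in('scene','top'):
    bot.camera(n); r=bot.outline_of(n,'cover'); print(n,[(np.round(x['extent']),x['score']) for x in r[:2]])
p=np.load('p.npy')
for a in(.62,.75,.85,.95):
    c=covpt(p,[(-.128,.1,.016),(-.128,-.1,.016),(-.128,-.1,-.008),(0,-.1,.016),(0,.1,.016)],a)
    for n in('scene','top'):
        u=proj(n,c); print(a,n,u.min(0).round(),u.max(0).round())
E
```

```text
[-0.5326771   0.7777567   0.63245614] [-0.00274403  0.58259794  0.05433258]
scene [(array([310., 200.,  58.,  47.]), 0.96), (array([298., 228.,  10.,   9.]), 0.31)]
top [(array([308., 181., 110.,  57.]), 0.97)]
0.62 scene [250. 177.] [342. 217.]
0.62 top [251. 156.] [362. 218.]
0.75 scene [254. 171.] [342. 217.]
0.75 top [250. 155.] [364. 214.]
0.85 scene [257. 167.] [342. 217.]
0.85 top [250. 154.] [365. 209.]
0.95 scene [260. 163.] [343. 218.]
0.95 top [249. 154.] [365. 204.]
```

```bash
python3 - <<'E'
from h import *
for a in np.linspace(.9,1.68,14):
    t=np.radians(np.interp(a,[.62,1.6],[40,-5])); print(row(lift(a,t),t)+',')
E
```

```text
{"dx":-0.13,"dy":0.00,"dz":-0.02,"wx":0.00,"wy":0.56,"wz":0.01,"hand":0},
{"dx":-0.24,"dy":0.00,"dz":-0.08,"wx":0.00,"wy":1.11,"wz":0.01,"hand":0},
{"dx":-0.34,"dy":0.00,"dz":-0.14,"wx":0.00,"wy":1.67,"wz":0.01,"hand":0},
{"dx":-0.45,"dy":0.00,"dz":-0.18,"wx":0.00,"wy":2.22,"wz":0.01,"hand":0},
{"dx":-0.57,"dy":0.00,"dz":-0.22,"wx":0.00,"wy":2.77,"wz":0.01,"hand":0},
{"dx":-0.68,"dy":0.00,"dz":-0.26,"wx":0.00,"wy":3.32,"wz":0.01,"hand":0},
{"dx":-0.79,"dy":0.00,"dz":-0.28,"wx":0.00,"wy":3.87,"wz":0.01,"hand":0},
{"dx":-0.91,"dy":0.00,"dz":-0.30,"wx":0.00,"wy":4.42,"wz":0.01,"hand":0},
{"dx":-1.03,"dy":0.00,"dz":-0.31,"wx":0.00,"wy":4.97,"wz":0.01,"hand":0},
{"dx":-1.15,"dy":0.00,"dz":-0.32,"wx":0.00,"wy":5.52,"wz":0.01,"hand":0},
{"dx":-1.26,"dy":-0.00,"dz":-0.31,"wx":0.00,"wy":6.07,"wz":0.01,"hand":0},
{"dx":-1.38,"dy":-0.00,"dz":-0.30,"wx":0.00,"wy":6.62,"wz":0.01,"hand":0},
{"dx":-1.50,"dy":-0.00,"dz":-0.27,"wx":0.00,"wy":6.99,"wz":0.01,"hand":0},
{"dx":-1.64,"dy":-0.00,"dz":-0.22,"wx":0.00,"wy":6.99,"wz":0.01,"hand":0},
```

Call:
{"fn": "drive_tool", "kwargs": {
  "rows": [
    {"dx":-0.13,"dy":0,"dz":-0.02,"wx":0,"wy":0.56,"wz":0,"hand":0},
    {"dx":-0.24,"dy":0,"dz":-0.08,"wx":0,"wy":1.11,"wz":0,"hand":0},
    {"dx":-0.34,"dy":0,"dz":-0.14,"wx":0,"wy":1.67,"wz":0,"hand":0},
    {"dx":-0.45,"dy":0,"dz":-0.18,"wx":0,"wy":2.22,"wz":0,"hand":0},
    {"dx":-0.57,"dy":0,"dz":-0.22,"wx":0,"wy":2.77,"wz":0,"hand":0},
    {"dx":-0.68,"dy":0,"dz":-0.26,"wx":0,"wy":3.32,"wz":0,"hand":0},
    {"dx":-0.79,"dy":0,"dz":-0.28,"wx":0,"wy":3.87,"wz":0,"hand":0},
    {"dx":-0.91,"dy":0,"dz":-0.3,"wx":0,"wy":4.42,"wz":0,"hand":0},
    {"dx":-1.03,"dy":0,"dz":-0.31,"wx":0,"wy":4.97,"wz":0,"hand":0},
    {"dx":-1.15,"dy":0,"dz":-0.32,"wx":0,"wy":5.52,"wz":0,"hand":0},
    {"dx":-1.26,"dy":0,"dz":-0.31,"wx":0,"wy":6.07,"wz":0,"hand":0},
    {"dx":-1.38,"dy":0,"dz":-0.3,"wx":0,"wy":6.62,"wz":0,"hand":0},
    {"dx":-1.5,"dy":0,"dz":-0.27,"wx":0,"wy":6.99,"wz":0,"hand":0},
    {"dx":-1.64,"dy":0,"dz":-0.22,"wx":0,"wy":6.99,"wz":0,"hand":0},
    {"dx":-1.64,"dy":0,"dz":-0.22,"wx":0,"wy":6.99,"wz":0,"hand":0},
    {"dx":-1.64,"dy":0,"dz":-0.22,"wx":0,"wy":6.99,"wz":0,"hand":0}
  ]
}}

```text
clock: 10.3
eef_pos: [0.6225, 0.0881, 0.2086]
tool_rot: [-0.0, 0.999, -0.0, -0.043]
ft_force: [0.4, -0.6, 0.3]
grip_width: 0.0004
grasp_force: 0.0
```

```bash
cat > cv.py <<'E'
from h import *
p=np.load('p.npy'); o=bot.get_obs();print(o['clock'],o['ft_force'],o['joint_pos'])
for n in('scene','top'):
    im=bot.camera(n); r=bot.look_for(n,'cover')
    print(n,[([round(x['extent'][0]-x['extent'][2]/2),round(x['extent'][1]-x['extent'][3]/2),round(x['extent'][0]+x['extent'][2]/2),round(x['extent'][1]+x['extent'][3]/2)],round(x['score'],2)) for x in r[:2]])
    for a in(.62,1.4,1.65,1.87):
        c=covpt(p,[(x,y,z) for x in(-.128,0) for y in(-.1,.1) for z in(-.008,.016)],a)
        u=proj(n,c); print(a,n,u.min(0).round(),u.max(0).round())
E
python3 cv.py
```

```text
10.3 [ 0.41750209 -0.64087705  0.29374914] [0.13458883 0.59049676 0.54425414 1.61081698 0.01146507 0.13364815]
scene [([284, 143, 354, 222], 0.77)]
0.62 scene [247. 177.] [342. 227.]
1.4 scene [270. 150.] [344. 225.]
1.65 scene [280. 146.] [346. 225.]
1.87 scene [282. 146.] [355. 224.]
top [([248, 130, 286, 162], 0.81)]
0.62 top [251. 156.] [362. 221.]
1.4 top [248. 153.] [367. 177.]
1.65 top [248. 141.] [367. 167.]
1.87 top [247. 126.] [366. 166.]
```

```bash
python3 - <<'E'
from h import *
p=np.load('p.npy')
for x,z,t in((-.12,.12,.14),(-.105,.03,.14),(-.105,-.002,.14),(-.081,-.002,.14)): 
    q=covpt(p,[(x,.05,z)])[0]; print(q,row(q,t))
E
```

```text
[0.51320998 0.13816181 0.22658688] {"dx":2.08,"dy":1.00,"dz":0.40,"wx":0.00,"wy":-2.59,"wz":0.01,"hand":0}
[0.54062207 0.13812098 0.13956059] {"dx":1.39,"dy":1.00,"dz":2.08,"wx":0.00,"wy":-2.59,"wz":0.01,"hand":0}
[0.54508745 0.13811433 0.10787368] {"dx":1.24,"dy":1.00,"dz":2.71,"wx":0.00,"wy":-2.59,"wz":0.01,"hand":0}
[0.56885261 0.13807894 0.11122271] {"dx":0.78,"dy":1.00,"dz":2.60,"wx":0.00,"wy":-2.59,"wz":0.01,"hand":0}
```

Call:
{"fn": "drive_tool", "kwargs": {
  "rows": [
    {"dx":0.9,"dy":0.2,"dz":0.1,"wx":0,"wy":-0.8,"wz":0,"hand":0},
    {"dx":1.7,"dy":0.6,"dz":0.3,"wx":0,"wy":-1.8,"wz":0,"hand":0},
    {"dx":1.9,"dy":1.0,"dz":0.8,"wx":0,"wy":-2.59,"wz":0,"hand":0},
    {"dx":1.6,"dy":1.0,"dz":1.5,"wx":0,"wy":-2.59,"wz":0,"hand":0},
    {"dx":1.39,"dy":1.0,"dz":2.08,"wx":0,"wy":-2.59,"wz":0,"hand":0},
    {"dx":1.31,"dy":1.0,"dz":2.4,"wx":0,"wy":-2.59,"wz":0,"hand":0},
    {"dx":1.24,"dy":1.0,"dz":2.6,"wx":0,"wy":-2.59,"wz":0,"hand":0},
    {"dx":1.24,"dy":1.0,"dz":2.71,"wx":0,"wy":-2.59,"wz":0,"hand":0},
    {"dx":1.24,"dy":1.0,"dz":2.71,"wx":0,"wy":-2.59,"wz":0,"hand":0}
  ]
}}

```text
clock: 11.4
eef_pos: [0.5495, 0.138, 0.0796]
tool_rot: [-0.0, 0.998, 0.0, 0.07]
ft_force: [-0.8, -0.3, 0.1]
grip_width: 0.0001
grasp_force: 0.0
```

```bash
python3 - <<'E'
from h import *
p=np.load('p.npy'); o=bot.get_obs(); print(o['ft_force'])
cv2.imwrite('pics/w1.png',bot.camera('wrist')[:,:,::-1])
c=bot.get_calibration('wrist');M=np.array(c['mount']);f=210/np.tan(np.radians(c['vfov'])/2)
def wp(P):
    t=R.from_quat(o['tool_rot']).inv().apply(P-o['eef_pos']); q=np.linalg.inv(M)@np.r_[t,1]; x,y,z=q[0],-q[1],-q[2]
    r=np.hypot(x,y); th=np.arctan2(r,z); return np.array([c['cx']+f*th*x/r,c['cy']+f*th*y/r]).round()
for y in(.05,0,-.05): print('off',wp(covpt(p,[(-.0762,y,.006)])[0]),'on',wp(covpt(p,[(-.0638,y,.006)])[0]))
for n in('wrist','scene'):
  if n=='scene': bot.camera(n)
  for t in('breaker_a_toggle_tip','breaker_b_toggle_tip','breaker_a'): print(n,t,[(np.round(x['extent']).tolist(),round(x['score'],2)) for x in bot.look_for(n,t)])
for y in(.05,0,-.05): print(proj('scene',covpt(p,[(-.0762,y,.006),(-.0638,y,.006)])).round(1).tolist())
for x in (-.105,-.095,-.088,-.084,-.081): print(row(covpt(p,[(x,.05,-.002)])[0],.14))
E
```

```text
[-0.75755114 -0.30652844  0.11351266]
off [281. 327.] on [281. 345.]
off [184. 323.] on [188. 341.]
off [102. 315.] on [108. 332.]
wrist breaker_a_toggle_tip []
wrist breaker_b_toggle_tip []
wrist breaker_a [([301.0, 298.0, 67.0, 115.0], 0.74)]
scene breaker_a_toggle_tip [([273.0, 214.0, 8.0, 8.0], 0.6)]
scene breaker_b_toggle_tip []
scene breaker_a [([272.0, 217.0, 34.0, 20.0], 0.8)]
[[272.6, 210.6], [276.6, 208.6]]
[[285.1, 218.2], [289.2, 216.1]]
[[298.7, 226.4], [302.9, 224.2]]
{"dx":0.02,"dy":-0.00,"dz":-0.00,"wx":0.01,"wy":0.02,"wz":0.00,"hand":0}
{"dx":-0.18,"dy":-0.00,"dz":-0.00,"wx":0.01,"wy":0.02,"wz":0.00,"hand":0}
{"dx":-0.32,"dy":-0.00,"dz":-0.00,"wx":0.01,"wy":0.02,"wz":0.00,"hand":0}
{"dx":-0.40,"dy":-0.00,"dz":0.00,"wx":0.01,"wy":0.02,"wz":0.00,"hand":0}
{"dx":-0.46,"dy":-0.00,"dz":0.00,"wx":0.01,"wy":0.02,"wz":0.00,"hand":0}
```

Call:
{"fn": "drive_tool", "kwargs": {
  "rows": [
    {"dx":-0.15,"dy":0,"dz":0,"wx":0,"wy":0,"wz":0,"hand":0},
    {"dx":-0.25,"dy":0,"dz":0,"wx":0,"wy":0,"wz":0,"hand":0},
    {"dx":-0.32,"dy":0,"dz":0,"wx":0,"wy":0,"wz":0,"hand":0},
    {"dx":-0.32,"dy":0,"dz":0,"wx":0,"wy":0,"wz":0,"hand":0}
  ]
}}

```text
clock: 12.2
eef_pos: [0.5669, 0.1381, 0.0822]
tool_rot: [0.0, 0.997, 0.0, 0.071]
ft_force: [-0.0, -0.7, -1.3]
grip_width: 0.0001
grasp_force: 0.0
```

Call:
{"fn": "drive_tool", "kwargs": {
  "rows": [
    {"dx":-0.08,"dy":0,"dz":0,"wx":0,"wy":0,"wz":0,"hand":0},
    {"dx":-0.14,"dy":0,"dz":0,"wx":0,"wy":0,"wz":0,"hand":0},
    {"dx":-0.14,"dy":0,"dz":0,"wx":0,"wy":0,"wz":0,"hand":0}
  ]
}}

```text
clock: 12.5
eef_pos: [0.5697, 0.138, 0.0822]
tool_rot: [-0.0, 0.998, 0.0, 0.067]
ft_force: [-8.3, 0.6, 4.4]
grip_width: 0.0
grasp_force: 4.4
```

Call:
{"fn": "drive_tool", "kwargs": {
  "rows": [
    {"dx":-0.04,"dy":0,"dz":0,"wx":0,"wy":0,"wz":0,"hand":0},
    {"dx":-0.08,"dy":0,"dz":0,"wx":0,"wy":0,"wz":0,"hand":0},
    {"dx":-0.08,"dy":0,"dz":0,"wx":0,"wy":0,"wz":0,"hand":0}
  ]
}}

```text
clock: 12.8
eef_pos: [0.5698, 0.138, 0.082]
tool_rot: [-0.001, 0.998, 0.0, 0.064]
ft_force: [-17.3, -0.9, 10.2]
grip_width: 0.0002
grasp_force: 9.3
```

Call:
{"fn": "drive_tool", "kwargs": {
  "rows": [
    {"dx":0.3,"dy":0,"dz":0,"wx":0,"wy":0,"wz":0,"hand":0},
    {"dx":0.6,"dy":0,"dz":-0.8,"wx":0,"wy":0,"wz":0,"hand":0},
    {"dx":0.8,"dy":0,"dz":-1.8,"wx":0,"wy":0,"wz":0,"hand":0},
    {"dx":1.2,"dy":0,"dz":-2.6,"wx":0,"wy":0,"wz":0,"hand":0},
    {"dx":1.6,"dy":0,"dz":-3.2,"wx":0,"wy":0,"wz":0,"hand":0},
    {"dx":1.6,"dy":0,"dz":-3.2,"wx":0,"wy":0,"wz":0,"hand":0}
  ]
}}

```text
clock: 13.4
eef_pos: [0.4758, 0.1388, 0.2361]
tool_rot: [-0.0, 0.997, 0.002, 0.075]
ft_force: [0.6, 0.5, 0.2]
grip_width: 0.0001
grasp_force: 0.0
```

```bash
cat > tg.py <<'E'
from h import *
p=np.load('p.npy'); im=bot.camera('scene')
print(np.round(bot.get_obs()['eef_pos'],3))
for t in('breaker_a_toggle_tip','breaker_a_toggle'): print(t,[(np.round(x['extent']).tolist(),round(x['score'],2)) for x in bot.look_for('scene',t)])
g=cv2.cvtColor(im,cv2.COLOR_RGB2GRAY)
for y in(.05,0,-.05):
    a,b=proj('scene',covpt(p,[(-.0762,y,.002),(-.0638,y,.002)])); c=(a+b)/2
    x0,y0=int(c[0])-11,int(c[1])-10; w=g[y0:y0+20,x0:x0+22]; ys,xs=np.where(w<70)
    print(y,'off',a.round(1),'on',b.round(1),'dark n',len(xs),'centroid rel',(xs.mean()+x0-c[0]).round(2) if len(xs) else 0,(ys.mean()+y0-c[1]).round(2) if len(xs) else 0)
E
python3 tg.py; python3 - <<'E'
import cv2,numpy as np
# same measure on saved ajar picture is annotated; skip
E
```

```text
[0.476 0.139 0.234]
breaker_a_toggle_tip [([274.0, 213.0, 9.0, 8.0], 0.62)]
breaker_a_toggle [([287.0, 219.0, 10.0, 12.0], 0.58), ([275.0, 212.0, 5.0, 7.0], 0.57), ([319.0, 185.0, 66.0, 80.0], 0.22)]
0.05 off [272.8 212. ] on [276.8 210. ] dark n 61 centroid rel 0.24 1.16
0 off [285.3 219.6] on [289.4 217.5] dark n 61 centroid rel -0.61 1.07
-0.05 off [298.8 227.9] on [303.  225.7] dark n 53 centroid rel -2.74 0.17
```

```bash
python3 - <<'E'
from h import *
p=np.load('p.npy'); im=bot.camera('top'); g=cv2.cvtColor(im,cv2.COLOR_RGB2GRAY)
for y in(.05,0,-.05):
    a,b=proj('top',covpt(p,[(-.0762,y,.004),(-.0638,y,.004)])); c=(a+b)/2
    x0,y0=int(c[0])-10,int(c[1])-14; w=g[y0:y0+28,x0:x0+20]
    print(y,'off row',a[1].round(1),'on row',b[1].round(1),'x',c[0].round(1),y0); print(w[:,6:15].mean(1).round().astype(int).tolist())
E
```

```text
0.05 off row 200.7 on row 194.5 x 278.1 183
[146, 164, 165, 163, 166, 167, 166, 166, 162, 159, 134, 110, 107, 101, 97, 92, 97, 128, 165, 168, 169, 172, 194, 229, 231, 226, 212, 220]
0 off row 200.2 on row 194.0 x 303.3 183
[169, 197, 215, 223, 228, 229, 225, 197, 171, 151, 106, 92, 93, 94, 93, 91, 109, 143, 165, 166, 167, 181, 216, 229, 230, 225, 204, 227]
-0.05 off row 199.7 on row 193.5 x 328.5 182
[211, 227, 224, 212, 228, 230, 227, 210, 176, 156, 106, 82, 69, 66, 64, 71, 91, 122, 147, 158, 162, 174, 201, 227, 228, 221, 192, 217]
```

```bash
cat >> h.py <<'E'
def hook(a,tilt,along=.02,off=.011,y=0):
    p=np.load('p.npy'); s,c=np.sin(tilt),np.cos(tilt)
    return covpt(p,[(-.128,y,.016)],a)[0]+along*np.array([s,0,-c])+off*np.array([c,0,s])
E
python3 - <<'E'
from h import *
t=np.radians(20)
for al,of in((-.05,-.05),(-.04,.024),(.02,.022)): print(hook(1.87,t,al,of),row(hook(1.87,t,al,of),t))
E
```

```text
[0.62071054 0.08790621 0.27823454] {"dx":-3.14,"dy":-1.00,"dz":-0.01,"wx":-0.00,"wy":-2.41,"wz":0.00,"hand":0}
[0.693668   0.08790621 0.29414711] {"dx":-4.63,"dy":-1.00,"dz":-0.13,"wx":-0.00,"wy":-2.41,"wz":0.00,"hand":0}
[0.71230982 0.08790621 0.23708151] {"dx":-4.84,"dy":-1.00,"dz":1.06,"wx":-0.00,"wy":-2.41,"wz":0.00,"hand":0}
```

Call:
{"fn": "drive_tool", "kwargs": {
  "rows": [
    {"dx":-0.5,"dy":-0.5,"dz":-0.8,"wx":0,"wy":-1.2,"wz":0,"hand":0},
    {"dx":-1.4,"dy":-1.0,"dz":-0.8,"wx":0,"wy":-2.41,"wz":0,"hand":0},
    {"dx":-2.3,"dy":-1.0,"dz":-0.7,"wx":0,"wy":-2.41,"wz":0,"hand":0},
    {"dx":-3.2,"dy":-1.0,"dz":-0.6,"wx":0,"wy":-2.41,"wz":0,"hand":0},
    {"dx":-4.1,"dy":-1.0,"dz":-0.5,"wx":0,"wy":-2.41,"wz":0,"hand":0},
    {"dx":-4.7,"dy":-1.0,"dz":-0.3,"wx":0,"wy":-2.41,"wz":0,"hand":0},
    {"dx":-4.84,"dy":-1.0,"dz":-0.2,"wx":0,"wy":-2.41,"wz":0,"hand":0},
    {"dx":-4.84,"dy":-1.0,"dz":-0.2,"wx":0,"wy":-2.41,"wz":0,"hand":0}
  ]
}}

```text
clock: 14.4
eef_pos: [0.713, 0.0875, 0.2694]
tool_rot: [0.0, 0.985, -0.0, 0.171]
ft_force: [0.1, 0.9, -0.7]
grip_width: -0.0003
grasp_force: 0.0
```

```bash
python3 - <<'E'
from h import *
t=np.radians(20); o=bot.get_obs(); print(o['ft_force'],o['joint_pos'])
print(row(hook(1.87,t,.02,.022),t))
E
```

```text
[ 0.08573218  0.86063256 -0.73009113] [ 0.14511801  0.37943393  0.30451051  1.15570869 -0.0497338   0.13694924]
{"dx":0.23,"dy":0.01,"dz":1.16,"wx":-0.01,"wy":-0.06,"wz":-0.00,"hand":0}
```

Call:
{"fn": "drive_tool", "kwargs": {
  "rows": [
    {"dx":0.05,"dy":0,"dz":0.5,"wx":0,"wy":0,"wz":0,"hand":0},
    {"dx":0.15,"dy":0,"dz":1.0,"wx":0,"wy":0,"wz":0,"hand":0},
    {"dx":0.2,"dy":0,"dz":1.16,"wx":0,"wy":0,"wz":0,"hand":0},
    {"dx":0.2,"dy":0,"dz":1.16,"wx":0,"wy":0,"wz":0,"hand":0}
  ]
}}

```text
clock: 14.8
eef_pos: [0.7215, 0.088, 0.2142]
tool_rot: [-0.0, 0.985, -0.0, 0.172]
ft_force: [0.9, -0.1, -0.7]
grip_width: 0.0002
grasp_force: 0.0
```

```bash
python3 - <<'E'
from h import *
t=np.radians(20); o=bot.get_obs(); print(o['ft_force'],o['joint_pos'])
for a in np.linspace(1.9,1.25,14): print(a.round(2),row(hook(a,t),t))
E
```

```text
[ 0.91324833 -0.11480841 -0.74637712] [ 0.1436832   0.40903977  0.20562783  1.02483219 -0.04894088  0.13465696]
1.9 {"dx":0.17,"dy":-0.00,"dz":0.12,"wx":-0.00,"wy":-0.04,"wz":0.01,"hand":0}
1.85 {"dx":0.28,"dy":-0.00,"dz":0.04,"wx":-0.00,"wy":-0.04,"wz":0.01,"hand":0}
1.8 {"dx":0.39,"dy":-0.00,"dz":-0.03,"wx":-0.00,"wy":-0.04,"wz":0.01,"hand":0}
1.75 {"dx":0.50,"dy":-0.00,"dz":-0.10,"wx":-0.00,"wy":-0.04,"wz":0.01,"hand":0}
1.7 {"dx":0.61,"dy":-0.00,"dz":-0.16,"wx":-0.00,"wy":-0.04,"wz":0.01,"hand":0}
1.65 {"dx":0.73,"dy":-0.00,"dz":-0.21,"wx":-0.00,"wy":-0.04,"wz":0.01,"hand":0}
1.6 {"dx":0.85,"dy":0.00,"dz":-0.26,"wx":-0.00,"wy":-0.04,"wz":0.01,"hand":0}
1.55 {"dx":0.97,"dy":0.00,"dz":-0.30,"wx":-0.00,"wy":-0.04,"wz":0.01,"hand":0}
1.5 {"dx":1.09,"dy":0.00,"dz":-0.34,"wx":-0.00,"wy":-0.04,"wz":0.01,"hand":0}
1.45 {"dx":1.22,"dy":0.00,"dz":-0.37,"wx":-0.00,"wy":-0.04,"wz":0.01,"hand":0}
1.4 {"dx":1.34,"dy":0.00,"dz":-0.39,"wx":-0.00,"wy":-0.04,"wz":0.01,"hand":0}
1.35 {"dx":1.47,"dy":0.00,"dz":-0.41,"wx":-0.00,"wy":-0.04,"wz":0.01,"hand":0}
1.3 {"dx":1.60,"dy":0.00,"dz":-0.42,"wx":-0.00,"wy":-0.04,"wz":0.01,"hand":0}
1.25 {"dx":1.73,"dy":0.00,"dz":-0.43,"wx":-0.00,"wy":-0.04,"wz":0.01,"hand":0}
```

Call:
{"fn": "drive_tool", "kwargs": {
  "rows": [
    {"dx":0.17,"dy":0,"dz":0.1,"wx":0,"wy":0,"wz":0,"hand":0},
    {"dx":0.28,"dy":0,"dz":0.04,"wx":0,"wy":0,"wz":0,"hand":0},
    {"dx":0.39,"dy":0,"dz":-0.03,"wx":0,"wy":0,"wz":0,"hand":0},
    {"dx":0.5,"dy":0,"dz":-0.1,"wx":0,"wy":0,"wz":0,"hand":0},
    {"dx":0.61,"dy":0,"dz":-0.16,"wx":0,"wy":0,"wz":0,"hand":0},
    {"dx":0.73,"dy":0,"dz":-0.21,"wx":0,"wy":0,"wz":0,"hand":0},
    {"dx":0.85,"dy":0,"dz":-0.26,"wx":0,"wy":0,"wz":0,"hand":0},
    {"dx":0.97,"dy":0,"dz":-0.3,"wx":0,"wy":0,"wz":0,"hand":0},
    {"dx":1.09,"dy":0,"dz":-0.34,"wx":0,"wy":0,"wz":0,"hand":0},
    {"dx":1.22,"dy":0,"dz":-0.37,"wx":0,"wy":0,"wz":0,"hand":0},
    {"dx":1.34,"dy":0,"dz":-0.39,"wx":0,"wy":0,"wz":0,"hand":0},
    {"dx":1.47,"dy":0,"dz":-0.41,"wx":0,"wy":0,"wz":0,"hand":0},
    {"dx":1.6,"dy":0,"dz":-0.42,"wx":0,"wy":0,"wz":0,"hand":0},
    {"dx":1.73,"dy":0,"dz":-0.43,"wx":0,"wy":0,"wz":0,"hand":0},
    {"dx":1.73,"dy":0,"dz":-0.43,"wx":0,"wy":0,"wz":0,"hand":0},
    {"dx":1.73,"dy":0,"dz":-0.43,"wx":0,"wy":0,"wz":0,"hand":0}
  ]
}}

```text
clock: 16.4
eef_pos: [0.635, 0.0881, 0.2072]
tool_rot: [-0.0, 0.985, 0.0, 0.175]
ft_force: [0.1, 0.2, 0.6]
grip_width: -0.0001
grasp_force: 0.0
```

```bash
python3 cv.py
```

```text
16.4 [0.07689792 0.15508866 0.60554709] [ 0.16740807  0.23914101 -0.05462079  0.93051967 -0.05710509  0.15717999]
scene [([250, 176, 337, 224], 0.83), ([294, 225, 300, 228], 0.38)]
0.62 scene [247. 177.] [342. 227.]
1.4 scene [270. 150.] [344. 225.]
1.65 scene [280. 146.] [346. 225.]
1.87 scene [282. 146.] [355. 224.]
top [([252, 156, 353, 221], 0.57), ([192, 165, 222, 196], 0.34)]
0.62 top [251. 156.] [362. 221.]
1.4 top [248. 153.] [367. 177.]
1.65 top [248. 141.] [367. 167.]
1.87 top [247. 126.] [366. 166.]
```

```bash
python3 - <<'E'
from h import *
p=np.load('p.npy')
q=covpt(p,[(-.112,0,.016)],.62)[0]
print(q,row(q+[0,0,.045],.0)); print(row(q+[0,0,.02],.0))
for a in np.r_[np.linspace(.58,0,13),-.03]: 
    print(a.round(2),row(covpt(p,[(-.112,0,.016)],a)[0],np.interp(a,[0,.6],[.14,0])))
E
```

```text
[0.5567516  0.08809691 0.19041732] {"dx":1.48,"dy":-0.00,"dz":-0.55,"wx":0.00,"wy":4.02,"wz":0.00,"hand":0}
{"dx":1.65,"dy":-0.00,"dz":-0.08,"wx":0.00,"wy":4.02,"wz":0.00,"hand":0}
0.58 {"dx":1.86,"dy":-0.00,"dz":0.35,"wx":0.00,"wy":3.97,"wz":0.00,"hand":0}
0.53 {"dx":1.94,"dy":-0.00,"dz":0.42,"wx":0.00,"wy":3.84,"wz":0.00,"hand":0}
0.48 {"dx":2.01,"dy":-0.00,"dz":0.50,"wx":0.00,"wy":3.71,"wz":0.00,"hand":0}
0.43 {"dx":2.09,"dy":0.00,"dz":0.57,"wx":0.00,"wy":3.58,"wz":0.00,"hand":0}
0.39 {"dx":2.16,"dy":0.00,"dz":0.65,"wx":0.00,"wy":3.45,"wz":0.00,"hand":0}
0.34 {"dx":2.22,"dy":0.00,"dz":0.74,"wx":0.00,"wy":3.32,"wz":0.00,"hand":0}
0.29 {"dx":2.28,"dy":0.00,"dz":0.83,"wx":0.00,"wy":3.19,"wz":0.00,"hand":0}
0.24 {"dx":2.34,"dy":0.00,"dz":0.92,"wx":0.00,"wy":3.06,"wz":0.00,"hand":0}
0.19 {"dx":2.39,"dy":0.00,"dz":1.01,"wx":0.00,"wy":2.94,"wz":0.00,"hand":0}
0.14 {"dx":2.44,"dy":0.00,"dz":1.11,"wx":0.00,"wy":2.81,"wz":0.00,"hand":0}
0.1 {"dx":2.49,"dy":0.00,"dz":1.21,"wx":0.00,"wy":2.68,"wz":0.00,"hand":0}
0.05 {"dx":2.53,"dy":0.00,"dz":1.31,"wx":0.00,"wy":2.55,"wz":0.00,"hand":0}
0.0 {"dx":2.56,"dy":0.00,"dz":1.41,"wx":0.00,"wy":2.42,"wz":0.00,"hand":0}
-0.03 {"dx":2.58,"dy":0.00,"dz":1.47,"wx":0.00,"wy":2.42,"wz":0.00,"hand":0}
```

Call:
{"fn": "drive_tool", "kwargs": {
  "rows": [
    {"dx":0.4,"dy":0,"dz":-0.5,"wx":0,"wy":1.5,"wz":0,"hand":0},
    {"dx":1.0,"dy":0,"dz":-0.55,"wx":0,"wy":3.0,"wz":0,"hand":0},
    {"dx":1.48,"dy":0,"dz":-0.5,"wx":0,"wy":4.0,"wz":0,"hand":0},
    {"dx":1.65,"dy":0,"dz":-0.08,"wx":0,"wy":4.0,"wz":0,"hand":0},
    {"dx":1.86,"dy":0,"dz":0.35,"wx":0,"wy":3.97,"wz":0,"hand":0},
    {"dx":1.94,"dy":0,"dz":0.42,"wx":0,"wy":3.84,"wz":0,"hand":0},
    {"dx":2.01,"dy":0,"dz":0.5,"wx":0,"wy":3.71,"wz":0,"hand":0},
    {"dx":2.09,"dy":0,"dz":0.57,"wx":0,"wy":3.58,"wz":0,"hand":0},
    {"dx":2.16,"dy":0,"dz":0.65,"wx":0,"wy":3.45,"wz":0,"hand":0},
    {"dx":2.22,"dy":0,"dz":0.74,"wx":0,"wy":3.32,"wz":0,"hand":0},
    {"dx":2.28,"dy":0,"dz":0.83,"wx":0,"wy":3.19,"wz":0,"hand":0},
    {"dx":2.34,"dy":0,"dz":0.92,"wx":0,"wy":3.06,"wz":0,"hand":0},
    {"dx":2.39,"dy":0,"dz":1.01,"wx":0,"wy":2.94,"wz":0,"hand":0},
    {"dx":2.44,"dy":0,"dz":1.11,"wx":0,"wy":2.81,"wz":0,"hand":0},
    {"dx":2.49,"dy":0,"dz":1.21,"wx":0,"wy":2.68,"wz":0,"hand":0},
    {"dx":2.53,"dy":0,"dz":1.31,"wx":0,"wy":2.55,"wz":0,"hand":0},
    {"dx":2.56,"dy":0,"dz":1.41,"wx":0,"wy":2.42,"wz":0,"hand":0},
    {"dx":2.56,"dy":0,"dz":1.41,"wx":0,"wy":2.42,"wz":0,"hand":0}
  ]
}}

```text
clock: 18.4
eef_pos: [0.537, 0.0878, 0.0954]
tool_rot: [-0.0, 0.998, -0.0, 0.068]
ft_force: [1.4, 0.4, 2.9]
grip_width: -0.0
grasp_force: 1.5
```

```bash
python3 cv.py|head -2; python3 - <<'E'
from h import *
p=np.load('p.npy')
for a in(-.03,-.07,-.075): print(row(covpt(p,[(-.112,0,.016)],a)[0],.14))
E
```

```text
18.4 [1.39757381 0.37185627 2.94647856] [ 0.17693072  0.29371287 -0.22784176  0.91530116 -0.02425721  0.17485896]
scene [([246, 187, 339, 251], 0.6)]
{"dx":-0.04,"dy":0.01,"dz":0.05,"wx":-0.00,"wy":-0.05,"wz":0.00,"hand":0}
{"dx":-0.04,"dy":0.01,"dz":0.14,"wx":-0.00,"wy":-0.05,"wz":0.00,"hand":0}
{"dx":-0.04,"dy":0.01,"dz":0.15,"wx":-0.00,"wy":-0.05,"wz":0.00,"hand":0}
```

Call:
{"fn": "drive_tool", "kwargs": {
  "rows": [
    {"dx":0,"dy":0,"dz":0.05,"wx":0,"wy":0,"wz":0,"hand":0},
    {"dx":0,"dy":0,"dz":0.1,"wx":0,"wy":0,"wz":0,"hand":0},
    {"dx":0,"dy":0,"dz":0.14,"wx":0,"wy":0,"wz":0,"hand":0},
    {"dx":0,"dy":0,"dz":0.14,"wx":0,"wy":0,"wz":0,"hand":0}
  ]
}}

```text
clock: 19.0
eef_pos: [0.5384, 0.0879, 0.0892]
tool_rot: [-0.0, 0.998, -0.0, 0.068]
ft_force: [-4.5, 0.4, 4.6]
grip_width: -0.0001
grasp_force: 2.7
```

Almost at the stop; a little more, as in the first press.

Call:
{"fn": "drive_tool", "kwargs": {
  "rows": [
    {"dx":0,"dy":0,"dz":0.04,"wx":0,"wy":0,"wz":0,"hand":0},
    {"dx":0,"dy":0,"dz":0.06,"wx":0,"wy":0,"wz":0,"hand":0},
    {"dx":0,"dy":0,"dz":0.06,"wx":0,"wy":0,"wz":0,"hand":0}
  ]
}}

```text
clock: 19.3
eef_pos: [0.5386, 0.0879, 0.0887]
tool_rot: [-0.0, 0.998, 0.0, 0.069]
ft_force: [-13.6, -0.7, 21.7]
grip_width: -0.0001
grasp_force: 11.7
```

Call:
{"fn": "drive_tool", "kwargs": {
  "rows": [
    {"dx":0,"dy":0,"dz":-0.1,"wx":0,"wy":0,"wz":0,"hand":0},
    {"dx":0,"dy":0,"dz":-0.3,"wx":0,"wy":0,"wz":0,"hand":0},
    {"dx":0.3,"dy":0,"dz":-1.0,"wx":0,"wy":0,"wz":0,"hand":0},
    {"dx":1.0,"dy":0,"dz":-1.9,"wx":0,"wy":0,"wz":0,"hand":0},
    {"dx":1.7,"dy":0,"dz":-2.5,"wx":0,"wy":0,"wz":0,"hand":0},
    {"dx":2.2,"dy":0,"dz":-2.8,"wx":0,"wy":0,"wz":0,"hand":0},
    {"dx":2.2,"dy":0,"dz":-2.8,"wx":0,"wy":0,"wz":0,"hand":0},
    {"dx":2.2,"dy":0,"dz":-2.8,"wx":0,"wy":0,"wz":0,"hand":0}
  ]
}}

```text
clock: 20.1
eef_pos: [0.413, 0.0882, 0.2111]
tool_rot: [-0.0, 0.997, 0.0, 0.071]
ft_force: [0.9, 0.4, -0.0]
grip_width: 0.0001
grasp_force: 0.0
```

```bash
python3 cv.py; python3 - <<'E'
from h import *
g=bot.camera('scene'); a=cv2.imread('pics/s.png')[:,:,::-1]
d=cv2.absdiff(g,a).max(2)[185:300,245:345]; print('diff vs start over cover/unit: mean',d.mean(),'n>40',(d>40).sum())
d=cv2.absdiff(g,a).max(2)[215:330,190:360]; print('around',d.mean(),(d>40).sum())
E
```

```text
20.1 [ 0.87471542  0.3621174  -0.02546024] [ 0.236114   -0.03637377 -0.29813276  1.17021227 -0.03259905  0.23336908]
scene [([245, 189, 336, 250], 0.78)]
0.62 scene [247. 177.] [342. 227.]
1.4 scene [270. 150.] [344. 225.]
1.65 scene [280. 146.] [346. 225.]
1.87 scene [282. 146.] [355. 224.]
top [([252, 159, 355, 227], 0.95)]
0.62 top [251. 156.] [362. 221.]
1.4 top [248. 153.] [367. 177.]
1.65 top [248. 141.] [367. 167.]
1.87 top [247. 126.] [366. 166.]
diff vs start over cover/unit: mean 4.867478260869565 n>40 0
around 4.643938618925831 0
```

```bash
python3 -c "
from workcell import bot
print(bot.job_done())"
```

```text
the job is handed in; nothing more can be done
None
```

Done and handed in at about 20 s: I released the latch, opened the cover, pushed the left-hand (tripped) breaker on, then shut and re-latched the cover. The cameras last showed all three toggles on just before closing, the cover shut and nothing round the unit moved; the judge's result was not shown.

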